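# Torque the clamp nut of a sanding drum

## Robot

A 7-joint arm with a two-finger parallel gripper is mounted at the origin on the work surface. World frame = base frame: x ahead of the robot, y to its left, z up, the work surface at z = 0. Lengths are in m, angles in rad, forces in N, time in s.
With the tool pointing down it reaches from about 0.4 to 0.875 m from the base axis. Payload 19.3 kg.
Tool frame: the origin (TCP) lies at the very end of the fingers, on their centre line; the grasp point (between the pads) lies 19 mm behind it; z points along the fingers, y is the line along which they close (so a half turn about z gives the same grasp; the last joint's range is limited). The gripper opens to 85 mm and grips with 20 to 120 N. Pads are 22 mm wide; open, the fingers measure 114 mm over their backs; the gripper's body (76 mm by 85 mm) begins 54 mm behind the grasp point. The pads swing forward as they close: fully open they stand 13 mm farther back than shut.
Start: joints at [-1.379, 0.521, -0.036, 1.599, 0.021, 1.021, -0.113], TCP at [0.162, 0.604, 0.231] pointing down, gripper open.
Joint ranges: [-2.91, 2.91], [-0.3, 2.13], [-1.5, 1.42], [0.17, 2.43], [-1.26, 4.41], [0.16, 1.93], [-2.52, 2.52]. Speed limits (rad/s): [1.89, 1.89, 2.39, 2.39, 3.01, 3.01, 3.01].

## Interface

Orientations are given as [roll, pitch, yaw] about the fixed x, y, z axes, in that order (R = Rz(yaw) Ry(pitch) Rx(roll)).
In Python, from workcell import bot gives the robot as it stands.
- The arm moves only by the tool jog_arm, never from a script. Its argument "motion" is a list of rows, each a list of 5 numbers: the shift along the tool's x, y, z scaled (see below), then the turn about the tool's z scaled (see below), then the opening, from 0 (shut) to 1 (fully open). A call has 1 to 12 rows; each row shifts and turns the commanded pose from where the row before left it, along the tool's axes as they then stand; what a row does not reach is not made up. The controller multiplies each number of a shift by 30 mm and each number of a turn by 0.08 rad. A row lasts 1/10 s, in which the tool goes at most 50 mm and 8.59 degrees, less where a joint would pass 70% of its speed; a pose out of reach is approached as far as the arm can. A call with a number of a shift or a turn outside -1 to 1 is refused whole. A call with a gripper value outside its range is refused whole. The fingers move at their own pace and stop on an object; "newtons" is the grip in N (left out, the last holds). Time passes only in rows, so rows that do not move let the fingers close. It gives the time, the measured TCP pose, the force, the opening and the grip force at its end, in the units of the state.
- bot.observe(): the state, without advancing time (a new reading comes with each control period).
- bot.grab_frame(name): name is "scene" or "top" or "wrist"; returns a dict with "pixels" (384x512x3 uint8, red, green, blue), "fovy" (degrees; the focal length in pixels is half the picture's height over the tangent of half this angle, whatever the lens; pixels are square), "cx", "cy" (the principal point, pixels), "k1" (the pictures are not rectified: a ray, as slopes to the right and down, at radius r is drawn at 1 + k1 r^2 times it, then the intrinsics apply), "rvec" (rotation vector, rad) and "tvec" (3), from world to camera coordinates, as OpenCV has them; the wrist camera has in their place "mount" (4x4, takes a point from camera to tool coordinates, whose origin is the TCP and whose axes are the flange's). Camera axes: x right, y down, z forward; pixel columns grow to the right and rows downward; lengths in m; the calibration is good to about 2 mm. A picture is of the moment at which its call begins: read the wrist's pose just before it. There is no depth.
- bot.job_done(): hands the job in; it is judged then, once.
The state is a dict: "clock": time; "qpos": joint angles; "qd": joint speeds; "joint_efforts": joint torques, N m; "position": TCP position; "tool_rot": TCP orientation; "force": force on the tool from outside, world axes, zero at the start; "moment": the same for the moment, N m; "grip_width": finger opening in m; "finger_force": force on a finger pad.
Only numpy, scipy, OpenCV 4.12 (cv2) and the standard library are available. Lean on these libraries where they do the work, as an engineer would, in place of code of your own. Each camera call takes 0.05 s, during which the arm holds its last target. There are 200 camera calls.

## Task

The clamp nut of the sanding drum needs tightening to its set torque. Slide the spindle lock fully in, turn the click wrench clockwise (seen from above) by its grip until its handle clearly breaks over, and stop there without forcing it on past the click; then let the handle spring straight again and slide the lock fully back out. Leave the wrench on its nut, and do not disturb the last, the spare sleeve and the wax tin.

Things in the scene. Friction and masses are not known exactly. Their poses are not given: they have to be found in the camera images.
- nut_axis (a point): Point on the vertical axis of the fixed sanding head, 127 mm high, level with the wrench handle's centre line. Grey base plate 180 x 270 mm, 12 mm thick; steel disc with three lugs (reach 77 mm from the axis, 30-42 mm high); brown drum 84 mm across, top 105 mm high; nut and wrench on top. Axes are the base plate's, z up: lock on the +y side, handle on the -y side.
- grip (a point): Middle of the wrench's black grip (24 mm diameter, 95 mm long, level, centre line 127 mm high). x points along the handle away from the nut; 180 mm from the nut axis when straight. The wrench is captive on the nut and stays level. Clockwise from above tightens.
- pivot (a point): Break-over hinge of the wrench, 35 mm from the nut axis. Pushing at the grip with the lock in: the spindle turns (about 1 N) for 0.08-0.35 rad until a lug meets the lock; the nut runs down (2.5 N) for 0.15-0.4 rad and seats at an unseen angle, new each time; then the force soon reaches 10 N and the handle breaks over. With the lock out it never clicks.
- breakover (a joint): Angle of the handle about that hinge (145 mm from the grip's middle): 0 rad straight, growing clockwise as it breaks over at the set torque. Force at the grip 10 N at first, 11.5 N at 0.26 rad; hard stop at 0.35 rad. Clicked above 0.06 rad, overforced above 0.26 rad. Springs straight when let go.
- lock_knob (a point): Middle of the lock's upright black knob (18 mm diameter, free from 45 to 89 mm above the bench, this point 65 mm high), 135 mm from the nut axis when out. Axes are the base plate's: it slides along -y, towards the drum, to lock. Two guide rails beside it along y, 45 mm high, 36 mm wide over both.
- lock (a joint): Travel of the spindle lock: 0 m fully out (spindle free), 0.025 m fully in (its steel tongue stands between the lugs). Friction about 2.5 N; it stays where it is left.
- last: Bystander: wooden shoe last, 236 mm long, 66 mm wide, about 115 mm high; origin under its middle.
- sleeve: Bystander: spare sanding sleeve standing on end, 92 mm diameter, 60 mm high; origin at the centre of its underside.
- wax: Bystander: metal wax tin, 64 mm diameter, 60 mm high; origin at the centre of its underside.

How it is judged:
On the way, in this order (a step that is already met when the one before it is completed fails the run):
1. the spindle lock is slid in (value of joint lock above 0.02 m), for 0.2 s.
2. with the lock in, the wrench handle breaks over (value of joint breakover above 0.06 rad and value of joint lock above 0.018 m), for 0.1 s.
3. the handle is straight again and the lock is slid out (value of joint breakover below 0.03 rad and value of joint lock below 0.005 m), for 0.2 s.
At the end, for the whole second after the job is handed in: After the click, the handle is straight again (within 0.03 rad) and at rest, the lock is out (within 5 mm of its outer end), and the bystanders are where they were (all of step 3 and velocity of joint breakover below 0.05 rad/s); the robot touches nothing.
It fails at once if the handle is forced on past its click (more than 0.26 rad of break-over) (value of joint breakover above 0.26 rad).
It fails at once if a bystander is moved by more than 25 mm (distance of any of last, sleeve, wax from where it was at the start of the episode above 0.025 m).
It also fails if it takes over 70 s, if anything falls off the work surface, if the arm or the gripper's body presses on something with over 40 N, if the wrist force passes 120 N, or if a joint passes its speed limit or range.

## Working session

There is one attempt and no reset: what is moved stays moved. The work goes in short steps, Python scripts to look and compute and a tool call to move; the robot and the scene stay as the last step left them, time stands still between calls to the robot, and variables do not carry over. Pictures are saved under pics/ and viewed, at most 10 in all, crops included, and the job is handed in when it is done.

Besides the shell and the picture viewer there is one more tool, called after "Call:" in YAML: its name, and indented under it one key for each argument. jog_arm: Moves the arm, as the interface text tells. Shifts and turns lie within -1 to 1; 1 stands for 30 mm of shift or 0.08 rad of turn. Its arguments: {"type":"object","properties":{"motion":{"type":"array","items":{"type":"array","items":{"type":"number"}}},"newtons":{"type":"number"}},"required":["motion"]}

```bash
mkdir -p pics; ls
python3 - <<'E'
from workcell import bot
import cv2
o=bot.observe()
print({k:o[k] for k in("clock","position","tool_rot","grip_width","force")})
for n in("top","scene"):
    f=bot.grab_frame(n); cv2.imwrite(f"pics/{n}0.png",cv2.resize(f["pixels"][:,:,::-1],(800,600),interpolation=cv2.INTER_CUBIC))
    print(n,{k:f[k] for k in f if k!="pixels"})
E
```

```text
pics
{'clock': 0.0, 'position': array([0.16170943, 0.60335111, 0.23070766]), 'tool_rot': array([-3.14039230e+00,  8.80882422e-05,  2.87975174e+00]), 'grip_width': 0.08560462513413786, 'force': array([ 0.64226287,  0.41913947, -0.37384047])}
top {'fovy': 55.55672383085905, 'cx': 258.54510315322517, 'cy': 187.6282525762485, 'k1': -0.0670743131238389, 'rvec': array([ 2.21432867, -2.17562772,  0.05219543]), 'tvec': array([0.00246427, 0.53835779, 1.19070375])}
scene {'fovy': 46.74831360498788, 'cx': 257.5086913132123, 'cy': 189.46823868023958, 'k1': -0.052145273897477515, 'rvec': array([ 2.18624289,  0.82183962, -0.34267091]), 'tvec': array([-0.41362574, -0.1659636 ,  1.67611195])}
```

View pics/top0.png

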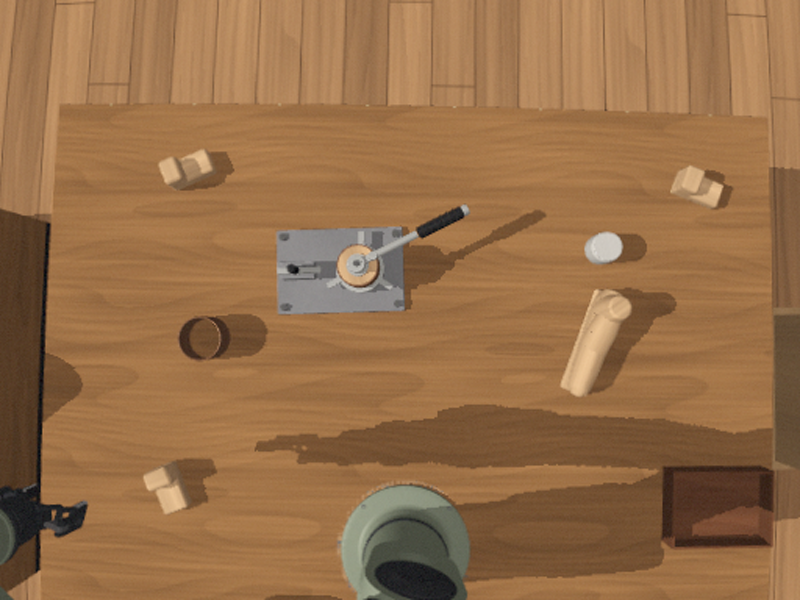

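View pics/scene0.png

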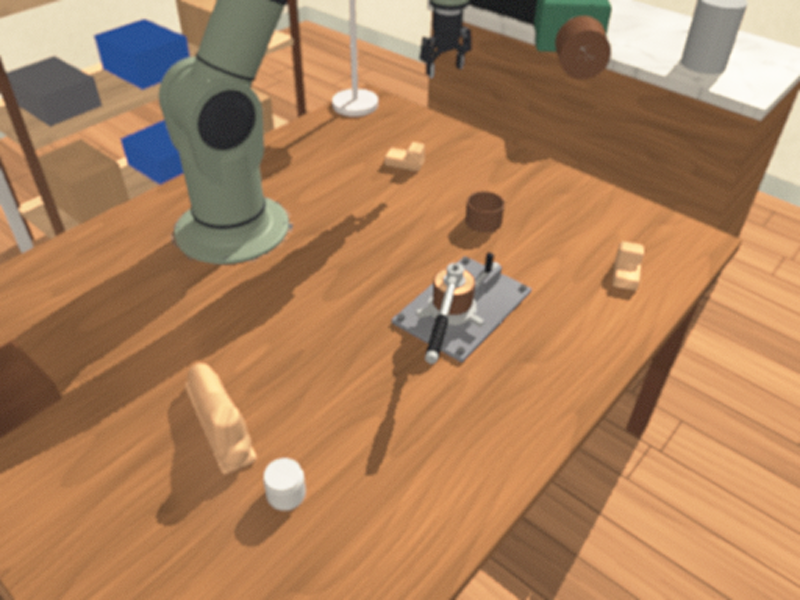

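The top view shows the nut at about (357,264), the lock knob at (292,268) and the grip at (443,221). The sleeve is at (204,338), the last at (597,345) and the wax tin at (603,248). I'll enlarge the sanding head.

```bash
cat > h.py <<'E'
from workcell import bot
import cv2, numpy as np
def cam(f):
    F=f["pixels"].shape[0]/2/np.tan(np.radians(f["fovy"]/2))
    K=np.array([[F,0,f["cx"]],[0,F,f["cy"]],[0,0,1]]); return K,np.array([f["k1"],0,0,0,0.])
def at_z(f,uv,z):
    K,d=cam(f); R=cv2.Rodrigues(np.array(f["rvec"]))[0]; c=-R.T@f["tvec"]
    p=cv2.undistortPoints(np.array([[uv]],float),K,d)[0,0]
    r=R.T@np.array([*p,1]); return c+r*(z-c[2])/r[2]
def proj(f,P):
    K,d=cam(f); return cv2.projectPoints(np.array(P,float).reshape(-1,1,3),np.array(f["rvec"]),np.array(f["tvec"]),K,d)[0][:,0]
E
python3 - <<'E'
from h import *
f=bot.grab_frame("top")
c=f["pixels"][120:210,170:310,::-1]
cv2.imwrite("pics/top1.png",cv2.resize(c,None,fx=5.7,fy=5.7,interpolation=cv2.INTER_CUBIC))
E
```

```text
(no output)
```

View pics/top1.png

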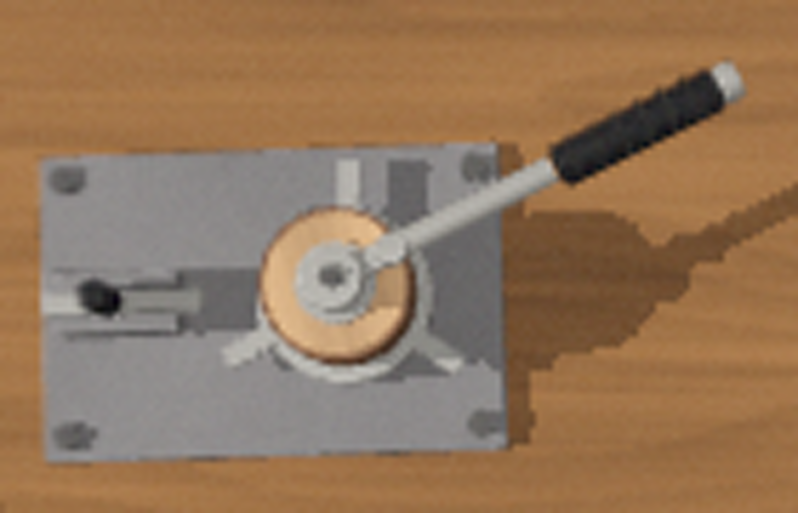

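The crop shows the nut centre at (332,277) and the grip running from (563,166) to (717,88). The knob top is near (94,292). The plate corners are (41,156), (496,144), (508,448) and (43,461).

Run:
```python
from h import *
np.set_printoptions(precision=4,suppress=True)
f=bot.grab_frame("top")
U=lambda x,y:(170+(x+.5)/5.7-.5,120+(y+.5)/5.7-.5)
g=lambda x,y,z:at_z(f,U(x,y),z)
C=[g(*p,.012) for p in((41,156),(496,144),(508,448),(43,461))]
for c in C:print("corner",c)
print("plate c",sum(C)/4)
d=(C[0]-C[1]+C[3]-C[2]);print("y axis yaw",np.arctan2(d[1],d[0]), np.linalg.norm(C[0]-C[1]),np.linalg.norm(C[1]-C[2]))
n=g(332,277,.135);a=g(563,166,.127);b=g(717,88,.127);k=g(94,292,.089)
print("nut",n,"grip",a,b,(a+b)/2,"len",np.linalg.norm(a-b),"r",np.linalg.norm((a+b)/2-n))
print("knob",k,np.linalg.norm((k-n)[:2]),np.arctan2(*(k-n)[1::-1]),"handle",np.arctan2(*(b-a)[1::-1]),np.arctan2(*((a+b)/2-n)[1::-1]))
for nm,u,z in(("sleeve",(204,338),.06),("wax",(603,246),.06),("last",(600,345),.06)):
  print(nm,at_z(f,(u[0]*.64,u[1]*.64),z))
# scene check
s=bot.grab_frame("scene"); print(proj(s,[n,(a+b)/2,k])/.64)
```

```text
corner [0.6696 0.2876 0.012 ]
corner [0.6808 0.0209 0.012 ]
corner [0.5034 0.0108 0.012 ]
corner [0.491 0.281 0.012]
plate c [0.5862 0.1501 0.012 ]
y axis yaw 1.6148842057571269 0.2668504413667786 0.1776780832905037
nut [0.5886 0.1042 0.135 ] grip [ 0.6504 -0.0158  0.127 ] [ 0.6935 -0.0967  0.127 ] [ 0.6719 -0.0563  0.127 ] len 0.09169550871171678 r 0.18097135189154828
knob [0.5829 0.2382 0.089 ] 0.13419464477574775 1.6131014495856997 handle -1.080838377760238 -1.0915658877015761
sleeve [0.437  0.4189 0.06  ]
wax [ 0.6403 -0.3959  0.06  ]
last [ 0.4371 -0.3898  0.06  ]
[[454.1522 268.7736]
 [435.9197 335.4661]
 [489.1508 253.8737]]
```

Call:
jog_arm:
  motion:
    - [-0.93,-0.45,0,0,1]
    - [-0.93,-0.45,0,0,1]
    - [-0.93,-0.45,0,0,1]
    - [-0.93,-0.45,0,0,1]
    - [-0.93,-0.45,0,0,1]
    - [-0.93,-0.45,0,0,1]
    - [-0.93,-0.45,0,0,1]
    - [-0.93,-0.45,0,0,1]
    - [-0.93,-0.45,0,0,1]
    - [-0.93,-0.45,0,0,1]
    - [-0.93,-0.45,0,0,1]
    - [-0.93,-0.45,0,0,1]

```text
clock: 1.45
position: [0.4441, 0.3596, 0.2313]
tool_rot: [-3.142, -0.0, 2.88]
force: [0.0, 1.6, -0.1]
grip_width: 0.0856
finger_force: 0.0
```

Call:
jog_arm:
  motion:
    - [0,0,0,1,1]
    - [0,0,0,1,1]
    - [0,0,0,1,1]
    - [0,0,0,1,1]
    - [0,0,0,1,1]
    - [0,0,0,1,1]
    - [0,0,0,1,1]
    - [0,0,0,1,1]
    - [0,0,0,1,1]
    - [0,0,0,1,1]
    - [0,0,0,1,1]
    - [0,0,0,1,1]

```text
clock: 2.65
position: [0.4432, 0.3605, 0.2312]
tool_rot: [-3.141, 0.0, 1.917]
force: [0.2, -1.1, -0.5]
grip_width: 0.0851
finger_force: 0.0
```

Call:
jog_arm:
  motion:
    - [0,0,0,1,0.5]
    - [0,0,0,1,0.5]
    - [0,0,0,1,0.5]
    - [0,0,0,0.8,0.5]
    - [0,0,0,0,0.5]
    - [0,0,0,0,0.5]

```text
clock: 3.25
position: [0.4431, 0.3606, 0.2313]
tool_rot: [-3.142, 0.0, 1.618]
force: [0.7, 0.6, 1.0]
grip_width: 0.0426
finger_force: 0.0
```

```bash
cat >> h.py <<'E'
def delta(target,off=0):
    from scipy.spatial.transform import Rotation as T
    o=bot.observe(); R=T.from_euler("xyz",o["tool_rot"]).as_matrix()
    d=R.T@(np.array(target)-o["position"])
    print("t",round(o["clock"],2),"pos",np.round(o["position"],4),"yaw",np.round(o["tool_rot"][2],3),"F",np.round(o["force"],1),"units",np.round(d/.03,2))
E
python3 -c "
from h import *
delta([.583,.238,.057])"
```

```text
t 3.25 pos [0.4431 0.3606 0.2313] yaw 1.618 F [0.7 0.6 1. ] units [-4.3   4.46  5.81]
```

Call:
jog_arm:
  motion:
    - [-0.86,0.89,0,0,0.5]
    - [-0.86,0.89,0,0,0.5]
    - [-0.86,0.89,0,0,0.5]
    - [-0.86,0.89,0,0,0.5]
    - [-0.86,0.9,0,0,0.5]
    - [0,0,0,0,0.5]
    - [0,0,0.8,0,0.5]
    - [0,0,0.8,0,0.5]
    - [0,0,0.8,0,0.5]
    - [0,0,0,0,0.5]
    - [0,0,0,0,0.5]

```text
clock: 4.35
position: [0.5828, 0.2377, 0.1598]
tool_rot: [-3.141, 0.0, 1.617]
force: [-0.3, 0.2, 0.7]
grip_width: 0.0424
finger_force: 0.0
```

```bash
python3 -c "
from h import *
delta([.583,.238,.057])
f=bot.grab_frame('wrist');cv2.imwrite('pics/w0.png',f['pixels'][:,:,::-1]);print(f['mount'],f['fovy'])"
```

```text
t 4.35 pos [0.5828 0.2377 0.1598] yaw 1.617 F [-0.3  0.2  0.7] units [0.01 0.01 3.43]
[[-1.77344649e-04 -9.56223335e-01 -2.92637835e-01  7.36478972e-02]
 [ 9.99999801e-01 -3.46875141e-04  5.27428352e-04 -5.12130583e-04]
 [-6.05848088e-04 -2.92637684e-01  9.56223206e-01 -1.43040846e-01]
 [ 0.00000000e+00  0.00000000e+00  0.00000000e+00  1.00000000e+00]] 64.97172718804339
```

View pics/w0.png

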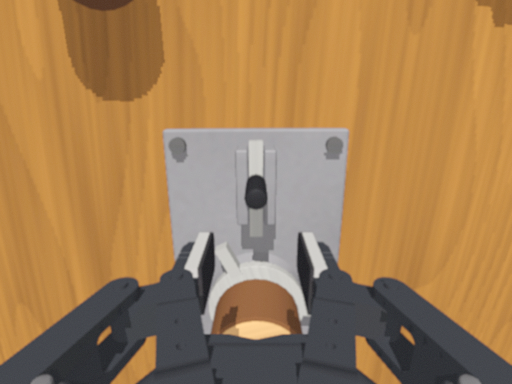

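The wrist view shows the knob at (256,190), midway between the fingers and in line with the jaws. I'll descend and grip it.

Call:
jog_arm:
  motion:
    - [0,0,0.85,0,0.5]
    - [0,0,0.85,0,0.5]
    - [0,0,0.85,0,0.5]
    - [0,0,0.8,0,0.5]
    - [0,0,0,0,0.5]
    - [0,0,0,0,0]
    - [0,0,0,0,0]
    - [0,0,0,0,0]
    - [0,0,0,0,0]
    - [0,0,0,0,0]
  newtons: 30

```text
clock: 5.4
position: [0.5831, 0.238, 0.0608]
tool_rot: [3.14, -0.001, 1.616]
force: [-3.5, -0.8, 7.0]
grip_width: 0.0168
finger_force: 29.1
```

Call:
jog_arm:
  motion:
    - [-0.2,0,-0.05,0,0]
    - [-0.2,0,0,0,0]
    - [-0.2,0,0,0,0]
    - [-0.2,0,0,0,0]
    - [-0.1,0,0,0,0]
    - [0,0,0,0,0]
    - [0,0,0,0,0]
    - [0,0,0,0,0]

```text
clock: 6.2
position: [0.5843, 0.2127, 0.061]
tool_rot: [3.14, -0.003, 1.617]
force: [1.8, 12.4, -4.1]
grip_width: 0.0166
finger_force: 32.2
```

Call:
jog_arm:
  motion:
    - [0,0,0,0,0.5]
    - [0,0,0,0,0.5]
    - [0,0,0,0,0.5]
    - [0,0,-0.9,0,0.5]
    - [0,0,-0.9,0,0.5]
    - [0,0,-0.9,0,0.5]
    - [0,0,-0.9,0,0.5]
    - [0,0,-0.9,0,0]
    - [0,0,-0.9,0,0]
    - [0,0,0,0,0]

```text
clock: 7.2
position: [0.5854, 0.2106, 0.2259]
tool_rot: [3.137, -0.002, 1.615]
force: [0.6, -0.1, 0.3]
grip_width: 0.0007
finger_force: 0.0
```

Run:
```python
from h import *
np.set_printoptions(precision=4,suppress=True)
f=bot.grab_frame("top")
c=f["pixels"][120:210,170:310,::-1]
cv2.imwrite("pics/top2.png",cv2.resize(c,None,fx=5.7,fy=5.7,interpolation=cv2.INTER_CUBIC))
N=np.array([.588,.104])
def p(th,r,s): # s: offset clockwise(+)
    return N+r*np.array([np.cos(th),np.sin(th)])+s*np.array([np.sin(th),-np.cos(th)])
t=p(-1.09,.18,-.045); print(t)
delta([*t,.2])
```

```text
[ 0.7111 -0.0348]
t 7.25 pos [0.5846 0.2105 0.2239] yaw 1.615 F [-0.2  0.7 -0.3] units [-8.36  3.85  0.8 ]
```

View pics/top2.png

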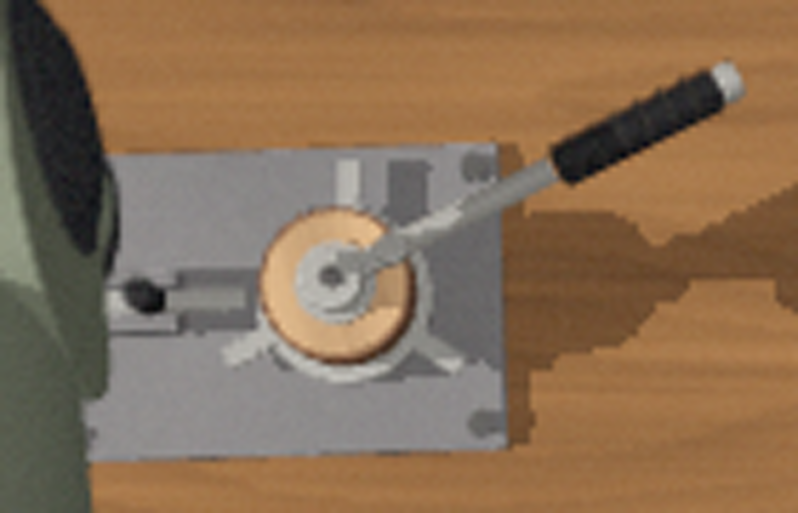

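Knob moved from (96,297) to (145,296), so the lock is in, and the handle is unchanged. Next I'll move behind the grip with the fingers shut.

Call:
jog_arm:
  motion:
    - [-0.93,0.43,0,0,0]
    - [-0.93,0.43,0,0,0]
    - [-0.93,0.43,0,0,0]
    - [-0.93,0.43,0,0,0]
    - [-0.93,0.43,0,0,0]
    - [-0.93,0.43,0,0,0]
    - [-0.93,0.43,0,0,0]
    - [-0.93,0.43,0,0,0]
    - [-0.93,0.43,0,0,0]
    - [0,0,0,0,0]

```text
clock: 8.25
position: [0.7114, -0.0403, 0.2209]
tool_rot: [-3.14, 0.003, 1.611]
force: [0.4, -0.6, 0.1]
grip_width: -0.0001
finger_force: 0.0
```

Call:
jog_arm:
  motion:
    - [0,0,0,-0.9,0]
    - [0,0,0,-0.9,0]
    - [0,0,0,-0.9,0]
    - [0,0,0,-0.9,0]
    - [0,0,0,-0.9,0]
    - [0,0,0,-0.9,0]
    - [0,0,0,0,0]
    - [0,0,0,0,0]

```text
clock: 9.05
position: [0.7109, -0.0349, 0.2217]
tool_rot: [-3.141, -0.001, 2.045]
force: [1.0, 0.6, 0.2]
grip_width: -0.0001
finger_force: 0.0
```

```bash
python3 -c "
from h import *
delta([.7111,-.0348,.108])"
```

```text
t 9.05 pos [ 0.7109 -0.0349  0.2217] yaw 2.045 F [1.  0.6 0.2] units [-0.    0.01  3.79]
```

Call:
jog_arm:
  motion:
    - [0,0,0.95,0,0]
    - [0,0,0.95,0,0]
    - [0,0,0.95,0,0]
    - [0,0,0.94,0,0]
    - [0,0,0,0,0]
    - [0,-0.2,0,0,0]
    - [0,-0.2,0,0,0]
    - [0,0,0,0,0]

```text
clock: 9.85
position: [0.7005, -0.0413, 0.1104]
tool_rot: [3.14, 0.001, 2.046]
force: [-0.3, -0.6, -0.1]
grip_width: 0.0
finger_force: 0.0
```

Call:
jog_arm:
  motion:
    - [0,-0.1,0,0,0]
    - [0,-0.1,0,0,0]
    - [0,-0.05,0,0,0]
    - [0,0,0,0,0]

```text
clock: 10.25
position: [0.6938, -0.044, 0.1088]
tool_rot: [3.141, 0.0, 2.048]
force: [-0.5, 0.2, -0.7]
grip_width: -0.0
finger_force: 0.0
```

```bash
cat >> h.py <<'E'
def st():
    o=bot.observe(); p=o["position"][:2]-[.588,.104]; y=o["tool_rot"][2]
    x=np.array([np.cos(y),np.sin(y)]); t=np.array([np.sin(y),-np.cos(y)])
    print("t",round(o["clock"],2),"z",round(o["position"][2],3),"yaw",round(y,3),"r",np.round(-p@x,4),"s",np.round(p@t,4),"pushF",np.round(o["force"][:2]@t,1),"F",np.round(o["force"],1), "joints",np.round(o["qpos"],2))
E
python3 -c "
from h import *
st()"
```

```text
t 10.25 z 0.109 yaw 2.048 r 0.18 s 0.0261 pushF -0.3 F [-0.5  0.2 -0.7] joints [-0.15  0.78  0.21  1.5  -0.19  0.88  0.6 ]
```

Call:
jog_arm:
  motion:
    - [-0.03,-0.24,0,0.5,0]
    - [-0.03,-0.24,0,0.5,0]
    - [-0.03,-0.24,0,0.5,0]
    - [-0.03,-0.24,0,0.5,0]
    - [-0.03,-0.24,0,0.5,0]
    - [0,0,0,0,0]

```text
clock: 10.85
position: [0.6615, -0.0626, 0.1087]
tool_rot: [-3.141, 0.0, 1.845]
force: [0.2, -0.4, -0.6]
grip_width: -0.0001
finger_force: 0.0
```

Run:
```python
from h import *
st()
f=bot.grab_frame("top")
c=f["pixels"][120:210,170:310,::-1]
cv2.imwrite("pics/top3.png",cv2.resize(c,None,fx=5.7,fy=5.7,interpolation=cv2.INTER_CUBIC))
```

```text
t 10.85 z 0.109 yaw 1.845 r 0.1803 s 0.0257 pushF 0.1 F [ 0.2 -0.4 -0.6] joints [-0.16  0.74  0.26  1.59 -0.24  0.84  0.47]
```

View pics/top3.png

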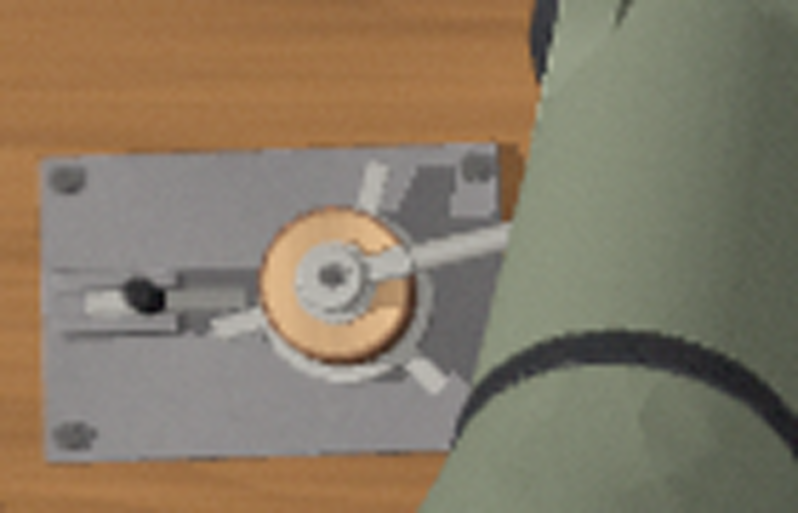

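The handle followed the fingers and the spindle turned about 0.2 rad. A lug at (230,325) is nearing the lock tongue, which ends at (245,298).

Call:
jog_arm:
  motion:
    - [-0.03,-0.24,0,0.5,0]
    - [-0.03,-0.24,0,0.5,0]
    - [-0.03,-0.24,0,0.5,0]
    - [0,0,0,0,0]

```text
clock: 11.3
position: [0.6412, -0.07, 0.1087]
tool_rot: [-3.141, 0.0, 1.725]
force: [1.3, 0.4, 0.4]
grip_width: -0.0003
finger_force: 0.1
```

Call:
jog_arm:
  motion:
    - [-0.03,-0.24,0,0.5,0]
    - [0,0,0,0,0]

```text
clock: 11.5
position: [0.6344, -0.0719, 0.1086]
tool_rot: [-3.141, 0.0, 1.685]
force: [0.6, -0.6, 0.2]
grip_width: 0.0006
finger_force: 0.3
```

```bash
python3 -c "
from h import *
st()"
```

```text
t 11.5 z 0.109 yaw 1.685 r 0.1801 s 0.026 pushF 0.5 F [ 0.6 -0.6  0.2] joints [-0.18  0.71  0.3   1.67 -0.27  0.8   0.36]
```

Call:
jog_arm:
  motion:
    - [-0.03,-0.24,0,0.5,0]
    - [-0.03,-0.24,0,0.5,0]
    - [0,0,0,0,0]

```text
clock: 11.8
position: [0.6199, -0.075, 0.1086]
tool_rot: [-3.141, -0.0, 1.605]
force: [0.6, -0.2, 0.3]
grip_width: -0.0001
finger_force: 0.1
```

Call:
jog_arm:
  motion:
    - [-0.03,-0.24,0,0.5,0]
    - [0,0,0,0,0]

```text
clock: 12.0
position: [0.613, -0.0761, 0.1086]
tool_rot: [-3.141, -0.0, 1.565]
force: [1.5, -0.3, -0.1]
grip_width: 0.0004
finger_force: 0.3
```

Call:
jog_arm:
  motion:
    - [-0.03,-0.24,0,0.5,0]
    - [0,0,0,0,0]

```text
clock: 12.2
position: [0.6058, -0.0769, 0.1086]
tool_rot: [-3.141, -0.0, 1.525]
force: [0.7, -0.0, 0.5]
grip_width: -0.0001
finger_force: 0.3
```

Call:
jog_arm:
  motion:
    - [-0.03,-0.24,0,0.5,0]
    - [0,0,0,0,0]

```text
clock: 12.4
position: [0.5985, -0.0775, 0.1086]
tool_rot: [-3.141, -0.0, 1.485]
force: [0.3, 0.0, 0.5]
grip_width: 0.0002
finger_force: 0.3
```

Run:
```python
from h import *
for i in range(4):
  f=bot.grab_frame("top"); st()
c=f["pixels"][120:210,170:310,::-1]
cv2.imwrite("pics/top4.png",cv2.resize(c,None,fx=5.7,fy=5.7,interpolation=cv2.INTER_CUBIC))
```

```text
t 12.45 z 0.109 yaw 1.487 r 0.1799 s 0.026 pushF 0.1 F [ 0.1 -0.5  0.6] joints [-0.21  0.67  0.35  1.77 -0.32  0.76  0.23]
t 12.5 z 0.109 yaw 1.488 r 0.1799 s 0.026 pushF -0.3 F [-0.2  1.2  0.2] joints [-0.21  0.67  0.35  1.77 -0.32  0.76  0.23]
t 12.55 z 0.109 yaw 1.488 r 0.1798 s 0.0261 pushF -0.2 F [-0.2 -0.5 -0.7] joints [-0.21  0.67  0.35  1.77 -0.32  0.76  0.23]
t 12.6 z 0.109 yaw 1.488 r 0.1798 s 0.0262 pushF -0.2 F [-0.2 -0.4  0.2] joints [-0.21  0.67  0.35  1.77 -0.32  0.76  0.23]
```

View pics/top4.png

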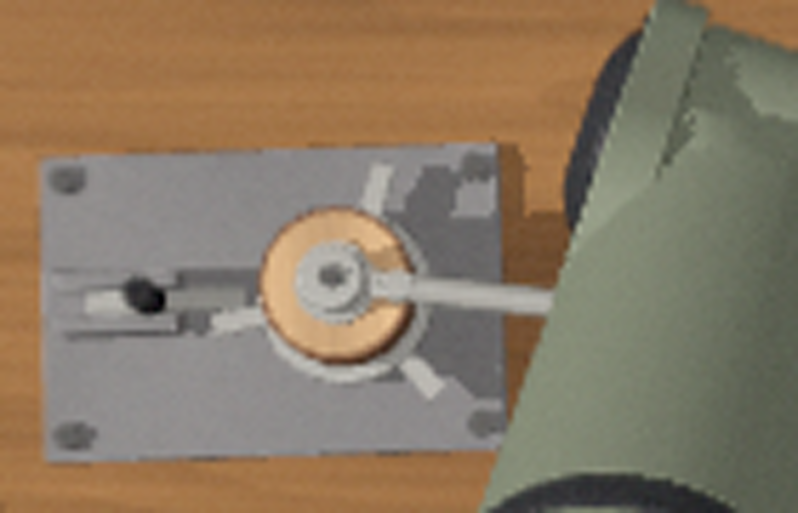

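The lug now sits against the lock tongue at (235,320), and the nut has run down about 0.36 rad. Seating is close, so I'll take small steps.

Call:
jog_arm:
  motion:
    - [-0.03,-0.24,0,0.5,0]

```text
clock: 12.7
position: [0.5927, -0.0777, 0.1086]
tool_rot: [3.141, -0.0, 1.447]
force: [2.9, 1.4, -1.3]
grip_width: -0.0002
finger_force: 1.2
```

Call:
jog_arm:
  motion:
    - [-0.03,-0.24,0,0.5,0]

```text
clock: 12.8
position: [0.5847, -0.0777, 0.1086]
tool_rot: [3.141, -0.0, 1.404]
force: [5.3, 1.8, 0.3]
grip_width: -0.0002
finger_force: 3.1
```

Call:
jog_arm:
  motion:
    - [0,0,0,0,0]

```text
clock: 12.9
position: [0.5844, -0.0776, 0.1088]
tool_rot: [3.141, -0.0, 1.405]
force: [3.9, 0.5, 0.3]
grip_width: 0.0001
finger_force: 2.0
```

Force is rising, so the nut is seating.

Call:
jog_arm:
  motion:
    - [-0.02,-0.12,0,0.25,0]
    - [0,0,0,0,0]

```text
clock: 13.1
position: [0.5818, -0.0776, 0.109]
tool_rot: [3.14, -0.0, 1.387]
force: [7.0, 0.3, 0.1]
grip_width: 0.0002
finger_force: 3.3
```

Call:
jog_arm:
  motion:
    - [-0.02,-0.12,0,0.25,0]
    - [0,0,0,0,0]

```text
clock: 13.3
position: [0.5786, -0.0775, 0.1091]
tool_rot: [3.139, -0.0, 1.367]
force: [10.2, 0.8, -0.9]
grip_width: -0.0001
finger_force: 4.8
```

Call:
jog_arm:
  motion:
    - [-0.02,-0.12,0,0.25,0]
    - [0,0,0,0,0]

```text
clock: 13.5
position: [0.5751, -0.0773, 0.1091]
tool_rot: [3.139, -0.0, 1.347]
force: [10.4, 1.1, -1.4]
grip_width: -0.0002
finger_force: 4.9
```

Call:
jog_arm:
  motion:
    - [-0.02,-0.12,0,0.25,0]
    - [-0.02,-0.12,0,0.25,0]
    - [0,0,0,0,0]

```text
clock: 13.8
position: [0.5679, -0.0766, 0.1092]
tool_rot: [3.139, -0.001, 1.307]
force: [11.6, 3.7, -0.9]
grip_width: 0.0003
finger_force: 5.0
```

Call:
jog_arm:
  motion:
    - [-0.02,-0.12,0,0.25,0]
    - [-0.02,-0.12,0,0.25,0]
    - [0,0,0,0,0]
    - [0,0,0,0,0]

```text
clock: 14.2
position: [0.5611, -0.0757, 0.1092]
tool_rot: [3.138, -0.001, 1.268]
force: [12.3, 3.1, -1.2]
grip_width: 0.0001
finger_force: 5.1
```

Run:
```python
from h import *
f=bot.grab_frame("top"); st()
c=f["pixels"][120:210,170:310,::-1]
cv2.imwrite("pics/top5.png",cv2.resize(c,None,fx=5.7,fy=5.7,interpolation=cv2.INTER_CUBIC))
```

```text
t 14.25 z 0.109 yaw 1.268 r 0.1796 s 0.0279 pushF 10.3 F [11.9  3.8 -0.5] joints [-0.26  0.63  0.41  1.88 -0.38  0.7   0.07]
```

View pics/top5.png

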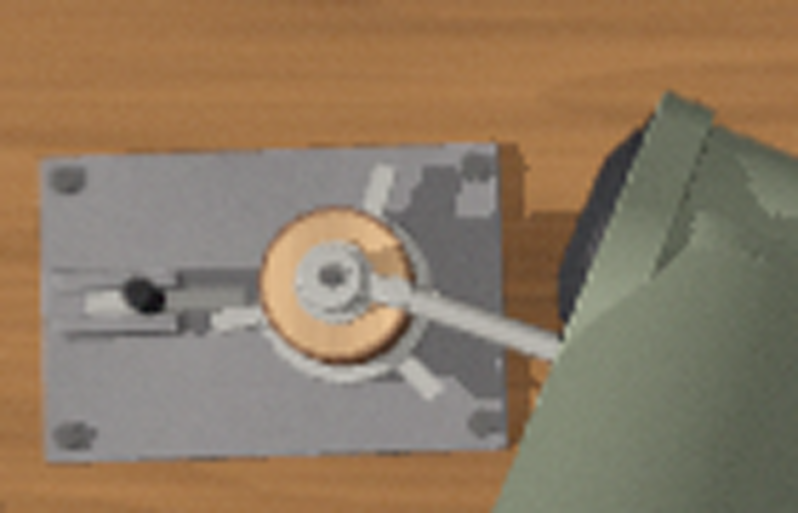

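The handle is visibly bent: the head runs at about 0.2 rad, and the handle beyond (410,297) at about 0.35 rad. With the force level at 10–11 N, that is the click at roughly 0.13 rad. I'll back off gently.

Call:
jog_arm:
  motion:
    - [0.02,0.12,0,-0.25,0]
    - [0.02,0.12,0,-0.25,0]
    - [0.02,0.12,0,-0.25,0]
    - [0.02,0.12,0,-0.25,0]
    - [0.02,0.12,0,-0.25,0]
    - [0.02,0.12,0,-0.25,0]
    - [0.02,0.12,0,-0.25,0]
    - [0.02,0.12,0,-0.25,0]
    - [0,0.2,0,0,0]
    - [0,0.4,0,0,0]
    - [0,0.5,0,0,0]
    - [0,0,0,0,0]

```text
clock: 15.45
position: [0.6222, -0.0833, 0.1084]
tool_rot: [3.141, 0.0, 1.427]
force: [-0.6, 0.4, -0.3]
grip_width: 0.0001
finger_force: 0.0
```

Call:
jog_arm:
  motion:
    - [0,0,-0.9,0,0]
    - [0,0,-0.9,0,0]
    - [0,0,-0.9,0,0]
    - [0,0,-0.9,0,0]
    - [0,0,0,-1,0]
    - [0,0,0,-1,0]
    - [0,0,0,-0.7,0]
    - [0,0,0,0,0]
    - [0,0,0,0,0]

```text
clock: 16.35
position: [0.6208, -0.0831, 0.2165]
tool_rot: [-3.141, -0.0, 1.641]
force: [0.2, -0.9, 0.2]
grip_width: -0.0
finger_force: 0.0
```

```bash
python3 -c "
from h import *
st(); delta([.584,.2127,.22])"
```

```text
t 16.35 z 0.216 yaw 1.641 r 0.189 s 0.0195 pushF 0.2 F [ 0.2 -0.9  0.2] joints [-0.21  0.57  0.38  1.63 -0.24  0.99  0.31]
t 16.35 pos [ 0.6208 -0.0831  0.2165] yaw 1.641 F [ 0.2 -0.9  0.2] units [ 9.92 -0.53 -0.12]
```

Call:
jog_arm:
  motion:
    - [0.9,-0.05,0,0,0.5]
    - [0.9,-0.05,0,0,0.5]
    - [0.9,-0.05,0,0,0.5]
    - [0.9,-0.05,0,0,0.5]
    - [0.9,-0.05,0,0,0.5]
    - [0.9,-0.05,0,0,0.5]
    - [0.9,-0.05,0,0,0.5]
    - [0.9,-0.05,0,0,0.5]
    - [0.9,-0.05,0,0,0.5]
    - [0.9,-0.05,0,0,0.5]
    - [0.9,-0.03,0,0.3,0.5]
    - [0,0,0,0,0.5]

```text
clock: 17.55
position: [0.5825, 0.2163, 0.2161]
tool_rot: [-3.141, -0.001, 1.622]
force: [-0.9, -0.8, 0.7]
grip_width: 0.0427
finger_force: 0.0
```

```bash
python3 -c "
from h import *
f=bot.grab_frame('wrist')
delta([.584,.2127,.061]);f=bot.grab_frame('wrist');cv2.imwrite('pics/w1.png',f['pixels'][:,:,::-1])"
```

```text
t 17.6 pos [0.583  0.2138 0.2162] yaw 1.621 F [ 0.4 -0.9  0.6] units [-0.04  0.04  5.17]
```

View pics/w1.png

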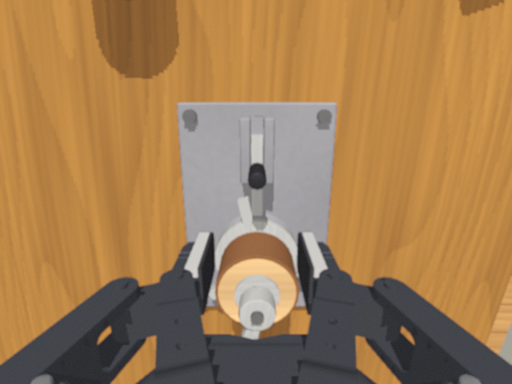

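The wrist view shows the knob at (257,175), centred between the fingers. I'll descend, grip, and slide the lock out.

Call:
jog_arm:
  motion:
    - [0,0.03,0.87,0,0.5]
    - [0,0,0.87,0,0.5]
    - [0,0,0.87,0,0.5]
    - [0,0,0.87,0,0.5]
    - [0,0,0.87,0,0.5]
    - [0,0,0.8,0,0.5]
    - [0,0,0,0,0]
    - [0,0,0,0,0]
    - [0,0,0,0,0]
    - [0,0,0,0,0]
    - [0,0,0,0,0]
  newtons: 30

```text
clock: 18.75
position: [0.5844, 0.2119, 0.0624]
tool_rot: [-3.141, 0.0, 1.619]
force: [-1.7, -3.0, -13.1]
grip_width: 0.0166
finger_force: 30.5
```

Call:
jog_arm:
  motion:
    - [0.2,0,0,0,0]
    - [0.2,0,0,0,0]
    - [0.2,0,0,0,0]
    - [0.2,0,0,0,0]
    - [0.1,0,0,0,0]
    - [0,0,0,0,0]
    - [0,0,0,0,0]
    - [0,0,0,0,0]

```text
clock: 19.55
position: [0.5832, 0.2362, 0.0623]
tool_rot: [-3.141, 0.004, 1.618]
force: [-5.7, -20.0, -2.1]
grip_width: 0.017
finger_force: 31.8
```

Call:
jog_arm:
  motion:
    - [0,0,0,0,0.5]
    - [0,0,0,0,0.5]
    - [0,0,0,0,0.5]
    - [0,0,-0.9,0,0.5]
    - [0,0,-0.9,0,0.5]
    - [0,0,-0.9,0,0.5]
    - [0,0,-0.9,0,0.5]
    - [0,0,-0.9,0,0.5]
    - [0.8,0,0,0,0.5]
    - [0.8,0,0,0,0.5]
    - [0.8,0,0,0,0.5]
    - [0,0,0,0,0.5]

```text
clock: 20.75
position: [0.5788, 0.3155, 0.1972]
tool_rot: [3.141, -0.002, 1.624]
force: [0.5, 0.6, -0.2]
grip_width: 0.0425
finger_force: 0.0
```

Run:
```python
from h import *
f=bot.grab_frame("top"); st()
c=f["pixels"][120:210,170:310,::-1]
cv2.imwrite("pics/top6.png",cv2.resize(c,None,fx=5.7,fy=5.7,interpolation=cv2.INTER_CUBIC))
```

```text
t 20.8 z 0.197 yaw 1.623 r -0.2094 s 0.0021 pushF 1.0 F [ 1.1 -1.8 -1. ] joints [-0.81  0.64  0.36  1.55 -0.25  1.   -0.33]
```

View pics/top6.png

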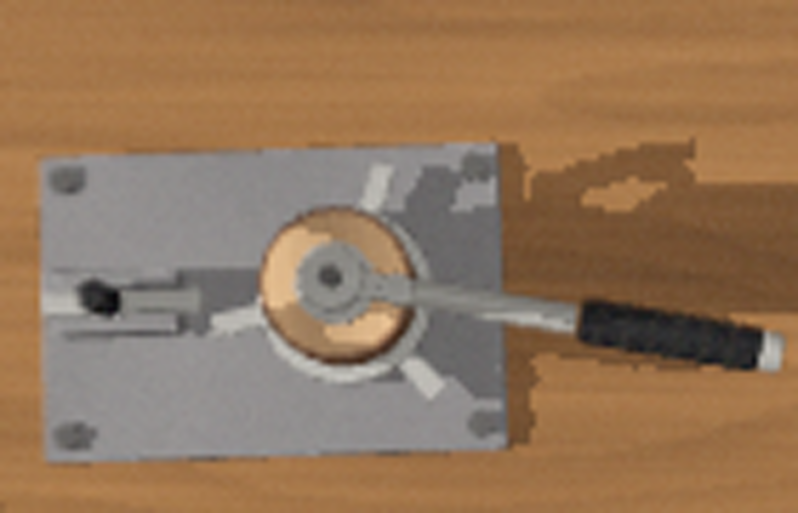

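The knob is back at its starting pixel, (98,297). The handle is straight, with the same slope of 0.17 over its whole length, and the robot is clear of everything.

```bash
python3 -c "
from workcell import bot
print(bot.job_done())"
```

```text
the job is handed in; nothing more can be done
None
```

The nut was tightened until the wrench clicked (about 0.13 rad of break-over), the handle sprang straight, the lock is back out, and the job was handed in at about 21 s; the hand-in gave no verdict.

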